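# Grease the etching press's bearing

## Task

Take the orange-handled grease gun out of its wooden stand and push its coupler squarely onto the bare brass grease nipple of the press bearing, in line with the tilted nipple, until it snaps on, then press it fully home against the nipple's spring without ramming it. Finish while still gripping the gun and keeping it pressed home: do not let go. Leave the bearing with the red-capped nipple and the bottles, tin, brush pot and vase alone.

Things in the scene. Friction and masses are not known exactly. Their poses are not given: they have to be found in the camera images.
- gun_grip (a point): Centre of the gun's grip: an orange cylinder with black rings, 28 mm in diameter, from 25 mm below this point to 28 mm above it (its top). Under the grip a black flange, 44 mm in diameter, 5 mm thick, its top 25 mm below this point, on which fingers can bear. z runs along the gun from coupler to top. The gun weighs about 0.35 kg (varies) and starts upright, this point 120 mm above the bench.
- gun_mouth (a point): Centre of the coupler's open lower end, on the gun's axis, 110 mm below gun_grip; z up the gun. Coupler: steel cup, 31 mm outer diameter, 31 mm high; above it a 16 mm tube to 55 mm, a 32 mm barrel to 80 mm, then flange and grip. Inside, a funnel of about 24 mm at the mouth narrows to a lip of 16 mm bore 7 to 10 mm in; behind it the bore is 22 mm wide, with a ceiling 25 mm in from the mouth.
- stand: Fixed wooden block, 90 x 90 x 36 mm; origin at the centre of its underside, z up. A round hole of 38 mm diameter and 26 mm depth in the middle of its top holds the gun's coupler, with 3 mm of play all round; lift the gun straight up to take it out.
- nipple: Bare brass nipple, fixed. z: its axis, pointing out, leaning 25 degrees from vertical. Origin: on the axis, 2 mm above its 22 mm round seat, 92 mm above the bench. 14 mm in diameter, it ends at z = 26 mm; a sprung 7 mm pin stands out to z = 35 mm; four sprung balls stand out to 10 mm radius at z = 22 mm. The coupler's mouth meets them at about z = 19 mm and snaps over at about 11 mm.
- nipple_pin (a joint): How far the nipple's sprung pin is pushed in, in m: 0 free, 0.009 fully in (coupler fully home against a hard stop, its mouth about 1 mm above the nipple's origin). The coupler's ceiling meets it just at the snap. Forces: the snap takes about 12 N (varies); the pin 4 N growing to 13 N when fully in. It springs back when not held.
- bearing: Fixed green bearing block that carries the bare nipple, on a plywood board 170 x 90 x 12 mm; origin at the centre of the board's underside, z up, y along its shaft (steel stub, 90 mm long, 25 mm in diameter, 54 mm up). Housing 66 mm in diameter round the shaft, its top 87 mm above the bench. The nipple leans to -x, more or less towards the robot.
- cap_base (a point): Foot of the red plastic cap (24 mm in diameter, 36 mm high, leaning 25 degrees like the nipple) on the second green bearing, otherwise the same as the first; fixed, about 92 mm above the bench; not to be touched.
- glue_bottle: Loose white bottle with blue cap, 56 mm in diameter, 150 mm tall; origin at the centre of its underside.
- green_bottle: Loose green glass bottle, 52 mm in diameter, 140 mm tall; origin at the centre of its underside.
- paint_tin: Loose yellow paint tin, 74 mm in diameter, 95 mm tall; origin at the centre of its underside.
- brush_pot: Loose dark steel pot of brushes, 72 mm in diameter, about 200 mm tall with the brushes; origin at the centre of its underside.
- bud_vase: Loose terracotta bud vase, 72 mm in diameter, 75 mm tall, on a wooden board 25 mm thick; origin at the centre of its underside.
- capped_bearing: The second fixed green bearing block, with the red-capped nipple; same shape, size and origin as bearing; not to be touched.
Not all that is in view belongs to the job. What is shaped like the bearing but turquoise is not meant. What is shaped like the part that bears gun_grip but pink is not meant.

How it is judged:
By the outcome, as a careful person would: the job done as asked, in the order asked, and still so for the second after the job is handed in, while the arm keeps its last pose, push and grip.
It also fails if it takes over 51 s, if anything falls off the work surface, if the arm or the gripper's body presses on something with over 40 N, if the wrist force passes 120 N, or if a joint passes its speed limit or range.

## Robot

A 7-joint arm with a two-finger parallel gripper is mounted at the origin on the work surface. World frame = base frame: x ahead of the robot, y to its left, z up, the work surface at z = 0. Lengths are in m, angles in rad, forces in N, time in s.
With the tool pointing down it reaches from about 0.4 to 0.9 m from the base axis. Payload 5.5 kg.
Tool frame: the origin (TCP) lies on the centre line of the jaws, within the pads' length; the fingertips stand 22 mm ahead of it and the grasp point (between the pads) lies 3 mm ahead of it; z points along the fingers, y is the line along which they close (so a half turn about z gives the same grasp; the last joint's range is limited). The gripper opens to 85 mm and grips with 20 to 120 N. Pads are 22 mm wide; open, the fingers measure 114 mm over their backs; the gripper's body (76 mm by 85 mm) begins 54 mm behind the grasp point. The pads swing forward as they close: fully open they stand 13 mm farther back than shut.
Start: joints at [1.49, 0.501, -0.427, 1.55, 0.221, 1.138, -0.21], TCP at [0.219, -0.612, 0.233] pointing down, gripper open.
Joint ranges: [-2.88, 2.88], [-0.31, 2.03], [-1.54, 1.56], [0.2, 2.42], [-1.41, 4.55], [0.19, 2.02], [-2.57, 2.57]. Speed limits (rad/s): [2.57, 2.57, 3.14, 3.14, 3.14, 3.14, 3.14].

## Interface

Orientations are given as a 3x3 rotation matrix whose columns are the frame's x, y, z axes.
In Python, from bench import robot, jaws, solver, optics, nets gives the robot as it stands. Calls block until the motion is done:
- robot.reach(position, orientation): joint-space move of the TCP to a pose.
- robot.movel(position, rotation=None, v=0.15): straight line of the TCP; rotation=None keeps the orientation; v is the mean speed in m/s.
- robot.move_j(angles): joint-space move.
- jaws.grip(opening, grasp_force=None): finger opening in m; grasp_force is the grip in N (None keeps the last); returns when the fingers have stopped.
- robot.wait(seconds).
- solver.inverse_kinematics(position, orientation): joint angles nearest the present ones, or None.
- optics.camera(name): name is "side" or "top" or "wrist"; returns a dict with "frame" (384x512x3 uint8, red, green, blue), "fx", "fy", "cx", "cy" (pixels), "k1" (the pictures are not rectified: a ray, as slopes to the right and down, at radius r is drawn at 1 + k1 r^2 times it, then the intrinsics apply), "R" (3x3) and "t" (3): a world point X has camera coordinates R X + t. Camera axes: x right, y down, z forward; pixel columns grow to the right and rows downward; lengths in m; the calibration is good to about 2 mm. A picture is of the moment at which its call begins. There is no depth.
A pose or a line that the arm cannot do raises robot.MotionError and nothing moves.
- robot.close_job(): hands the job in; it is judged then, once.
Trained networks look in the newest picture that a camera, given by its name, has taken for a name from the list of things; names that differ only in an ending like _2 or _b are one class to them, and where a whole thing is asked for, a point or a joint stands for the part that bears it (a point fixed in the world has none). Each returns a list of dicts, best first, with "p" (0 to 1); they miss things now and then, are a little off and sometimes report something else, mostly with a low value. They report only what shows in the picture. A call takes as long as a camera call. They do not tell look-alikes from the thing itself.
- nets.spot_in(query, camera): "centre" ([column, row] in pixels, amid what is visible of it).
- nets.spot_point(query, camera): "centre" ([column, row] in pixels: a listed point, or the origin of a listed thing).
Readings, each from a call of its own:
- robot.current_t(): time.
- robot.current_joint_pos(): joint angles.
- robot.current_joint_vel(): joint speeds.
- robot.current_joint_efforts(): joint torques, N m.
- robot.current_tcp_pos(): TCP position.
- robot.current_tcp_rot(): TCP orientation.
- robot.current_wrist_force(): force on the tool from outside, world axes, zero at the start.
- robot.current_torque(): the same for the moment, N m.
- robot.current_opening(): finger opening in m.
- robot.current_grip_force(): force on a finger pad.
Only numpy, scipy, OpenCV 4.12 (cv2) and the standard library are available. Lean on these libraries where they do the work, as an engineer would, in place of code of your own. Each camera call takes 0.05 s, during which the arm holds its last target. There are 200 camera calls.

## Working session

There is one attempt and no reset: what is moved stays moved. The work goes in short steps, each a Python script; the robot and the scene stay as the last script left them, time stands still between calls to the robot, and variables do not carry over. Pictures are saved under pics/ and viewed, at most 10 in all, crops included, and the job is handed in when it is done.

```bash
ls; mkdir -p pics; cat > h.py <<'E'
import numpy as np, cv2
from bench import robot, jaws, solver, optics, nets
def K(c): return np.array([[c['fx'],0,c['cx']],[0,c['fy'],c['cy']],[0,0,1.]]), np.array([c['k1'],0,0,0.])
def ray(c,p):
    k,d=K(c); u=cv2.undistortPoints(np.array([[p]],float),k,d)[0,0]
    R=np.array(c['R']);t=np.array(c['t']); v=R.T@np.array([u[0],u[1],1]); return -R.T@t, v/np.linalg.norm(v)
def atz(c,p,z):
    o,v=ray(c,p); return o+v*(z-o[2])/v[2]
def tri(obs):
    A=np.zeros((3,3));b=np.zeros(3)
    for c,p in obs:
        o,v=ray(c,p);M=np.eye(3)-np.outer(v,v);A+=M;b+=M@o
    x=np.linalg.solve(A,b)
    return x,[float(np.linalg.norm(proj(c,x)-p)) for c,p in obs]
def proj(c,X):
    k,d=K(c); return cv2.projectPoints(np.array([X],float).reshape(-1,1,3),cv2.Rodrigues(np.array(c['R'],float))[0],np.array(c['t'],float),k,d)[0].reshape(-1,2).squeeze()
def save(c,n): cv2.imwrite('pics/'+n,np.ascontiguousarray(c['frame'][:,:,::-1]))
E
cat > a.py <<'E'
from h import *
cs={n:optics.camera(n) for n in('top','side')}
im=np.vstack([cs[n]['frame'] for n in cs])
for n,c in cs.items():
    save(c,n+'.png'); print(n,-np.array(c['R']).T@c['t'],c['fx'],c['k1'])
    for q in('gun_grip','gun_mouth','nipple','bearing','cap_base','stand','glue_bottle','green_bottle','paint_tin','brush_pot','bud_vase'):
        z={'gun_grip':.12,'gun_mouth':.01,'nipple':.092,'cap_base':.092}.get(q,0)
        for r in nets.spot_point(q,n)[:4]:
            print(n,q,round(r['p'],2),np.round(r['centre'],1),np.round(atz(c,r['centre'],z),3))
print(robot.current_t())
E
python3 a.py
```

```text
pics
top [0.52224774 0.01153241 0.87268165] 363.86347135318186 -0.05205227885271418
top gun_grip 0.63 [350.9 156.2] [ 0.642 -0.207  0.12 ]
top gun_grip 0.59 [381.5 204.2] [ 0.542 -0.271  0.12 ]
top gun_grip 0.49 [128.9 115.8] [0.72  0.261 0.12 ]
top gun_grip 0.46 [365.8 204.3] [ 0.541 -0.238  0.12 ]
top gun_mouth 0.89 [363.8 206. ] [ 0.54  -0.269  0.01 ]
top gun_mouth 0.77 [337.2 163.4] [ 0.642 -0.205  0.01 ]
top nipple 0.72 [208.4 313.6] [0.307 0.089 0.092]
top nipple 0.55 [264.5 206.2] [ 0.535 -0.027  0.092]
top nipple 0.47 [322.9 307.1] [ 0.322 -0.154  0.092]
top bearing 0.79 [313.7 291.6] [ 0.335 -0.151  0.   ]
top bearing 0.77 [257.6 200.2] [ 0.551 -0.015  0.   ]
top bearing 0.71 [211.1 292.2] [0.332 0.093 0.   ]
top cap_base 0.68 [144.3 222.6] [0.497 0.229 0.092]
top stand 0.86 [363.4 206.2] [ 0.54  -0.272  0.   ]
top glue_bottle 0.93 [222.8 116.3] [0.754 0.073 0.   ]
top glue_bottle 0.38 [383.1 208.1] [ 0.536 -0.32   0.   ]
top green_bottle 0.71 [183.7 115. ] [0.756 0.168 0.   ]
top paint_tin 0.8 [287.  109.2] [ 0.775 -0.084  0.   ]
top paint_tin 0.58 [155.6 213.1] [0.517 0.22
[... 540 characters left out ...]
pple 0.73 [207.3 315.4] [ 0.318 -0.152  0.092]
side nipple 0.69 [258.5 211.6] [ 0.543 -0.024  0.092]
side nipple 0.68 [135.3 241. ] [0.313 0.073 0.092]
side bearing 0.64 [221.6 347. ] [ 0.33  -0.163 -0.   ]
side bearing 0.64 [152.1 266.1] [0.333 0.078 0.   ]
side bearing 0.57 [265.6 238.6] [ 0.563 -0.025  0.   ]
side cap_base 0.75 [171.8 166.9] [0.499 0.241 0.092]
side stand 0.65 [350.9 318.7] [ 0.539 -0.277  0.   ]
side glue_bottle 0.74 [296.1 184.7] [0.759 0.066 0.   ]
side green_bottle 0.56 [268.2 173.7] [0.739 0.153 0.   ]
side paint_tin 0.66 [346.1 212.1] [ 0.767 -0.091  0.   ]
side brush_pot 0.89 [237.8 152.7] [0.747 0.294 0.   ]
side bud_vase 0.64 [169.7 168.5] [0.552 0.363 0.   ]
1.2
```

View pics/top.png

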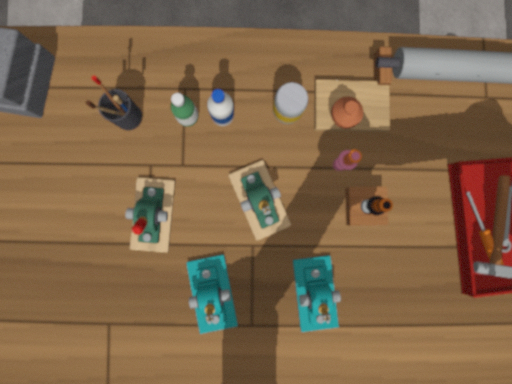

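View pics/side.png

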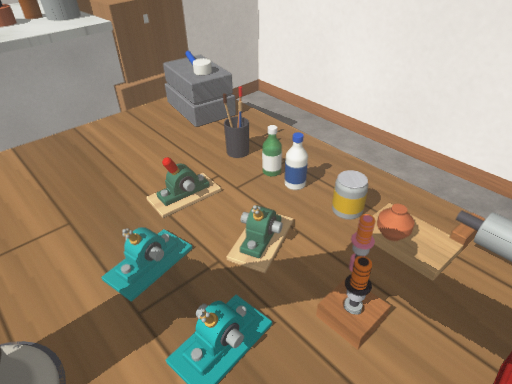

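The real gun is the orange one in the wooden stand, top (381,204), side (358,273). The pink one at top (350,156) is the look-alike. The real bearing is the green one with a bare brass nipple, top (258,200), side (262,225). The two turquoise ones and the red-capped one at top (150,215) are not meant. I'll confirm both in one crop and get the wrist camera offset.

```bash
cat > b.py <<'E'
from h import *
im=cv2.imread('pics/side.png')[190:350,220:400]; cv2.imwrite('pics/crop1.png',cv2.resize(im,None,fx=3.3,fy=3.3,interpolation=cv2.INTER_CUBIC))
c=optics.camera('wrist'); R=np.array(robot.current_tcp_rot()); p=np.array(robot.current_tcp_pos())
o=-np.array(c['R']).T@c['t']
print('cam in tool',R.T@(o-p),'\n', R.T@np.array(c['R']).T, c['fx'],'\n',R)
# yaw of bearing board from top image: wood-coloured board segmentation not trivial; use origin & nipple
cs={n:optics.camera(n) for n in('top','side')}
ob={}
for q in('gun_grip','gun_mouth','nipple','bearing','cap_base'):
    L={n:nets.spot_point(q,n)[:5] for n in cs}
    best=[]
    for a in L['top']:
        for b in L['side']:
            x,e=tri([(cs['top'],a['centre']),(cs['side'],b['centre'])]); best.append((max(e),np.round(x,4).tolist(),round(a['p'],2),round(b['p'],2)))
    for r in sorted(best)[:4]: print(q,r)
def rot(z,yaw):
    z=np.array(z)/np.linalg.norm(z); x=np.array([np.cos(yaw),np.sin(yaw),0]); y=np.cross(z,x); y/=np.linalg.norm(y); return np.c_[np.cross(y,z),y,z]
for yaw in np.arange(-180,180,30): 
    a=solver.inverse_kinematics([.54,-.27,.12],rot([0,0,-1],np.radians(yaw)))
    d=solver.inverse_kinematics([.543-.055,-.025,.21],rot([np.sin(.436),0,-np.cos(.436)],np.radians(yaw)))
    print(yaw,a is not None and np.round(a,2),d is not None and np.round(d,2))
E
python3 b.py
```

```text
cam in tool [ 7.30125395e-02  6.30326620e-05 -1.40509159e-01] 
 [[-8.19994069e-04 -9.58797105e-01 -2.84090548e-01]
 [ 9.99999279e-01 -5.37082432e-04 -1.07374356e-03]
 [ 8.76922175e-04 -2.84091224e-01  9.58796854e-01]] 270.95398407006724 
 [[ 9.41466087e-01  3.37107705e-01  4.64334962e-05]
 [ 3.37107703e-01 -9.41466088e-01  4.17245946e-05]
 [ 5.77812443e-05 -2.36292016e-05 -9.99999998e-01]]
gun_grip (0.7467530062214105, [0.6392, -0.2114, 0.1144], 0.69, 0.86)
gun_grip (1.0431448680380668, [0.5382, -0.2747, 0.1211], 0.74, 0.6)
gun_grip (6.046601129659819, [0.6469, -0.235, -0.0], 0.69, 0.6)
gun_grip (7.493880409550808, [0.5427, -0.2512, 0.2033], 0.74, 0.86)
gun_mouth (2.0881117785794503, [0.5386, -0.2701, 0.0095], 0.85, 0.57)
gun_mouth (3.517970917859322, [0.6463, -0.2093, -0.0028], 0.67, 0.67)
gun_mouth (5.326903282113047, [0.6515, -0.23, -0.1429], 0.67, 0.57)
gun_mouth (10.625917888596849, [0.5459, -0.2488, 0.1094], 0.85, 0.67)
nipple (0.5925662645384583, [0.5335, -0.0258, 0.0982], 0.5, 0.58)
nipple (1.6160732062933747, [0.3138, -0.1572, 0.0934], 0.64, 0.58)
nipple (3.117081883977099, 
[... 764 characters left out ...]
] False
-60 [ 0.62  0.53 -0.27  1.77  0.18  0.87 -2.34] False
-30 [ 0.7   0.54 -0.37  1.76  0.25  0.88 -1.87] [ 1.45  0.06 -1.45  2.3   0.14  0.4  -2.25]
0 [ 0.79  0.56 -0.49  1.76  0.33  0.9  -1.42] [ 0.66 -0.   -0.65  2.31 -0.01  0.39 -1.56]
30 [ 0.86  0.59 -0.59  1.76  0.4   0.92 -0.95] [ 0.89  0.01 -0.88  2.31  0.    0.39 -1.  ]
60 [ 0.92  0.61 -0.68  1.76  0.46  0.94 -0.47] [ 1.14  0.02 -1.13  2.31  0.02  0.39 -0.49]
90 [ 0.97  0.64 -0.76  1.75  0.53  0.96  0.  ] [ 1.14  0.02 -1.13  2.31  0.02  0.39 -0.01]
120 [ 1.02  0.67 -0.83  1.75  0.59  0.99  0.48] [ 1.14  0.02 -1.13  2.31  0.02  0.39  0.48]
150 [ 1.07  0.71 -0.91  1.75  0.65  1.02  0.96] [ 1.39  0.04 -1.38  2.3   0.09  0.4   0.94]
```

View pics/crop1.png

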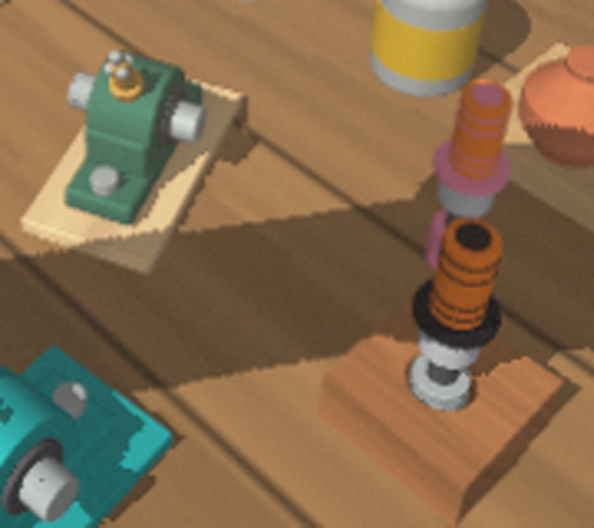

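The crop confirms it: the orange gun with black flange stands in the wooden stand, and the bare brass nipple sits on the green bearing. Next is a closer wrist look at the nipple from two poses.

```bash
cat >> h.py <<'E'
def rot(z,yaw):
    z=np.array(z)/np.linalg.norm(z); x=np.array([np.cos(yaw),np.sin(yaw),0]); y=np.cross(z,x); y/=np.linalg.norm(y); return np.c_[np.cross(y,z),y,z]
E
cat > c.py <<'E'
from h import *
import pickle
nip=np.array([.5345,-.026,.0]); D=[]
for yaw in (90,150):
    R=rot([0,0,-1],np.radians(yaw)); p=nip-R[:,0]*.05; p[2]=.21
    robot.reach(p,R); print(robot.current_t())
    c=optics.camera('wrist'); c={k:np.array(v) for k,v in c.items()}; save(c,f'w{yaw}.png')
    c['n']={q:[(r['p'],r['centre']) for r in nets.spot_point(q,'wrist')[:3]] for q in('nipple','bearing')}
    D.append(c); print(c['n'])
pickle.dump(D,open('w.pkl','wb'))
for q in('nipple','bearing'): print(q,tri([(c,c['n'][q][0][1]) for c in D if c['n'][q]]))
cv2.imwrite('pics/w.png',cv2.resize(np.hstack([cv2.imread(f'pics/w{y}.png')[:,100:420] for y in(90,150)]),(800,480)))
E
python3 c.py
```

```text
4.075
{'nipple': [(0.82, [56.2, 257.3]), (0.71, [257.1, 136.2])], 'bearing': [(0.75, [79.7, 28.1]), (0.59, [271.0, 125.2])]}
5.05
{'nipple': [(0.62, [258.0, 141.3])], 'bearing': [(0.67, [72.4, 38.6])]}
nipple (array([ 0.51741333, -0.01615482,  0.32971985]), [8.032326216853118, 9.14245968911273])
bearing (array([ 0.53126444, -0.00755002,  0.36166768]), [276.0352592371083, 290.8511331957187])
```

View pics/w.png

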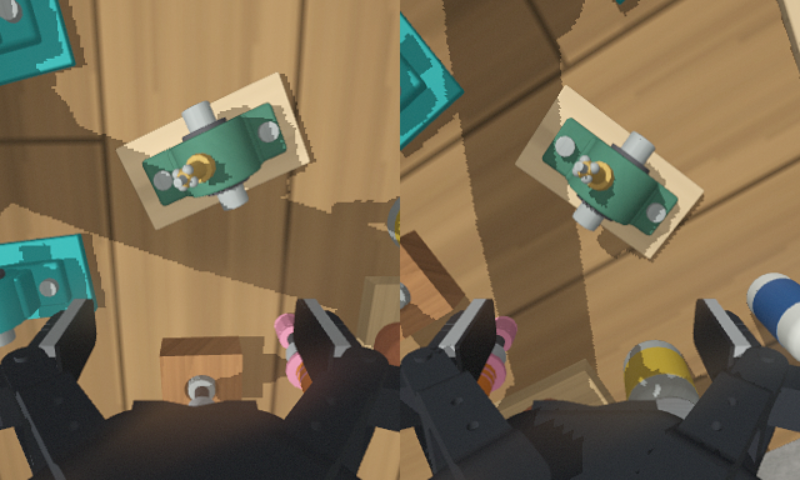

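Both views show the green bearing with board corners and the gold nipple leaning to the lower left, at about (257,136) and (258,141). I'll triangulate it and fit the board yaw.

```bash
cat > d.py <<'E'
from h import *
import pickle
from scipy.optimize import least_squares
D=pickle.load(open('w.pkl','rb'))
print('nip tri',tri([(D[0],[257.1,136.2]),(D[1],[258,141.3])]))
for c,p in((D[0],[257.1,136.2]),(D[1],[258,141.3])): print(atz(c,p,.092))
f=lambda L,o:np.array([((x-o)/1.25+100,y/1.25) for x,y in L])
C=[f([(118,149),(281,72),(313,159),(158,230)],0),f([(516,164),(568,86),(703,190),(652,260)],400)]
# match: model corners ordering -x+y, +x+y, +x-y, -x-y resolved by nearest
def model(v):
    a=v[2];R=np.array([[np.cos(a),-np.sin(a)],[np.sin(a),np.cos(a)]])
    return np.c_[(R@np.array([[-.085,.045],[.085,.045],[.085,-.045],[-.085,-.045]]).T).T+v[:2],np.full(4,.012)]
def res(v,sep=None):
    out=[]
    for i,c in enumerate(D):
        if sep is not None and i!=sep: continue
        P=proj(c,model(v)); 
        for q in P: 
            d=C[i]-q; out.append(d[np.argmin((d**2).sum(1))])
    return np.ravel(out)
for sep in(None,0,1):
    s=least_squares(res,[.554,-.02,.38],args=(sep,),loss='soft_l1'); print(sep,s.x[:2],np.degrees(s.x[2]),np.round(s.fun,1))
cr=[]
for i,c in enumerate(D):
    u,v=(257,138); cr.append(cv2.resize(c['frame'][v-30:v+30,u-40:u+40],(400,300),interpolation=cv2.INTER_CUBIC))
cv2.imwrite('pics/n.png',np.hstack(cr)[:,:,::-1])
E
python3 d.py
```

```text
nip tri (array([ 0.53677622, -0.02416343,  0.11736152]), [0.1722178186625205, 0.17081998290595937])
[ 0.5368915  -0.02611876  0.092     ]
[ 0.53919988 -0.0253358   0.092     ]
None [ 0.55602399 -0.01708714] 24.460168646053486 [ 1.4  0.6  0.2  2.9 -0.3 -0.7  0.3 -0.   1.   0.6 -3.3 -1.4  0.1 -0.6
  0.6 -1.8]
0 [ 0.556459   -0.01773888] 24.45021468314661 [ 1.   0.1 -0.2  2.3 -0.6 -1.3 -0.  -0.5]
1 [ 0.55524324 -0.01629794] 24.211466253437475 [ 0.5  1.8 -3.5 -0.9  0.1  0.1  0.4 -0.6]
```

View pics/n.png

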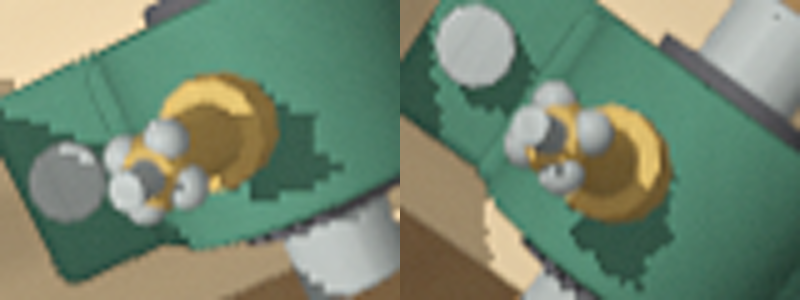

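Zoomed in, the seat ring is near (219,131) and (613,163), the ball ring near (155,172) and (557,137), and the pin tip at (126,188) and (535,130). I'll fit position and azimuth to these and then get a closer look at the gun.

```bash
cat > e.py <<'E'
from h import *
import pickle
from scipy.optimize import least_squares
D=pickle.load(open('w.pkl','rb'))
O=[np.array([(219,131),(155,172),(126,188)])/5+[217,108],(np.array([(613,163),(557,137),(535,130)])-[400,0])/5+[217,108]]
Z=np.array([-.002,.022,.035]); th=np.radians(25)
def ax(y,t=th): return np.array([-np.cos(y)*np.sin(t),-np.sin(y)*np.sin(t),np.cos(t)])
def res(v,full=False):
    r=np.ravel([proj(c,v[:3]+Z[:,None]*ax(v[3],v[4]))-o for c,o in zip(D,O)])
    return np.r_[r,(v[2]-.092)/.001,(v[4]-th)/.01,(v[3]-np.radians(24.4))/np.radians(3)]
s=least_squares(res,[.537,-.026,.092,.42,th]);print(s.x,np.degrees(s.x[3:]),np.round(s.fun,1))
np.save('nip.npy',s.x)
# gun
g=np.array([.5382,-.2735,0]); E=[]
for yaw in(90,): 
    R=rot([0,0,-1],np.radians(yaw)); p=g-R[:,0]*.045; p[2]=.23
    robot.reach(p,R); c=optics.camera('wrist'); save(c,'g.png')
    print(robot.current_t())
    for q,z in(('gun_grip',.12),('gun_mouth',.01),('stand',0)):
        for r in nets.spot_point(q,'wrist')[:3]: print(q,r['p'],r['centre'],atz(c,r['centre'],z))
# orange cap: top disc
E
python3 e.py
```

```text
[ 0.53826611 -0.02496692  0.09214741  0.42928354  0.44076939] [24.59613518 25.25422585] [-1.4  0.2  1.  -1.   0.5  0.1 -1.  -0.   0.8  0.8 -0.6 -0.6  0.1  0.4
  0.1]
6.3
gun_grip 0.96 [259.3, 141.5] [ 0.54304965 -0.26839755  0.12      ]
gun_grip 0.92 [373.6, 74.9] [ 0.64160061 -0.21064689  0.12      ]
gun_mouth 0.96 [332.2, 84.3] [ 0.63556939 -0.20795227  0.01      ]
stand 0.64 [258.2, 134.1] [ 0.54347892 -0.27049942  0.        ]
```

View pics/g.png

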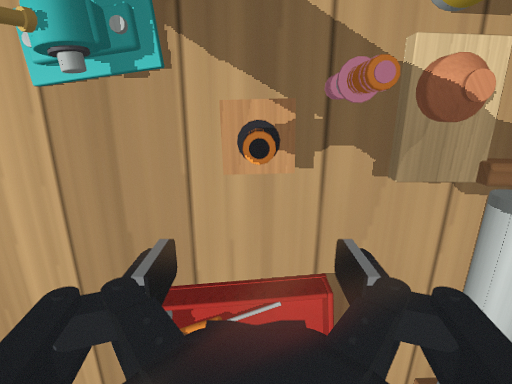

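The wrist view shows the orange gun's top at (259,147), upright in its stand, with the pink look-alike clear of the fingers. Now to grasp and lift it.

```bash
cat > f.py <<'E'
from h import *
c=optics.camera('wrist')
top=atz(c,[259.5,147.5],.148); fl=atz(c,[258.3,141.5],.095); print(top,fl)
g=(top+fl)/2; R=rot([0,0,-1],np.pi/2)
nip=np.load('nip.npy')
robot.reach([g[0],g[1],.20],R)
robot.movel([g[0],g[1],.119],v=.1)
f0=np.array(robot.current_wrist_force()); print('f',f0)
jaws.grip(.02,grasp_force=100)
print(robot.current_opening(),robot.current_grip_force(),robot.current_wrist_force(),robot.current_tcp_pos())
robot.movel([g[0],g[1],.19],v=.1)
print(robot.current_t(),robot.current_opening(),robot.current_grip_force(),robot.current_wrist_force())
cs={n:optics.camera(n) for n in('top','side','wrist')}
for n in cs: save(cs[n],'l_'+n+'.png')
print(robot.current_tcp_pos())
for q in('gun_grip','gun_mouth'):
    for n in cs: print(q,n,[(round(r['p'],2),r['centre']) for r in nets.spot_point(q,n)[:3]])
for dz in(0,-.11): print({n:proj(cs[n],[g[0],g[1],.19+dz]) for n in cs})
cv2.imwrite('pics/l.png',cv2.resize(np.ascontiguousarray(cs['side']['frame'][170:350,260:460,::-1]),(660,594),interpolation=cv2.INTER_CUBIC))
E
python3 f.py
```

```text
[ 0.54287746 -0.27065867  0.148     ] [ 0.54252963 -0.27111098  0.095     ]
f [-0.31628625  0.2821181  -0.6999331 ]
0.025544491991690402 97.9670262336731 [-0.90997345  0.90347517  4.61421391] [ 0.54299514 -0.27104329  0.11958341]
9.2417 0.025639789322000037 98.42300534248352 [-0.85474024 -0.53617014 -4.22902981]
[ 0.54209043 -0.27077739  0.18909763]
gun_grip top [(0.62, [394.4, 202.1]), (0.61, [350.4, 158.3])]
gun_grip side [(0.69, [366.8, 241.3]), (0.64, [364.5, 226.0])]
gun_grip wrist [(0.72, [256.1, 243.3]), (0.72, [380.7, 129.4])]
gun_mouth top [(0.95, [375.2, 205.6]), (0.75, [340.2, 164.6])]
gun_mouth side [(0.97, [356.5, 288.6]), (0.49, [357.8, 267.1])]
gun_mouth wrist [(0.67, [340.8, 119.4]), (0.66, [252.2, 193.7])]
{'top': array([394.67098842, 203.06585905]), 'side': array([366.55009989, 242.07993081]), 'wrist': array([255.71102751, 245.73030486])}
{'top': array([374.59051745, 204.30749475]), 'side': array([355.93397223, 287.51923492]), 'wrist': array([255.59629116, 191.84233031])}
```

View pics/l.png

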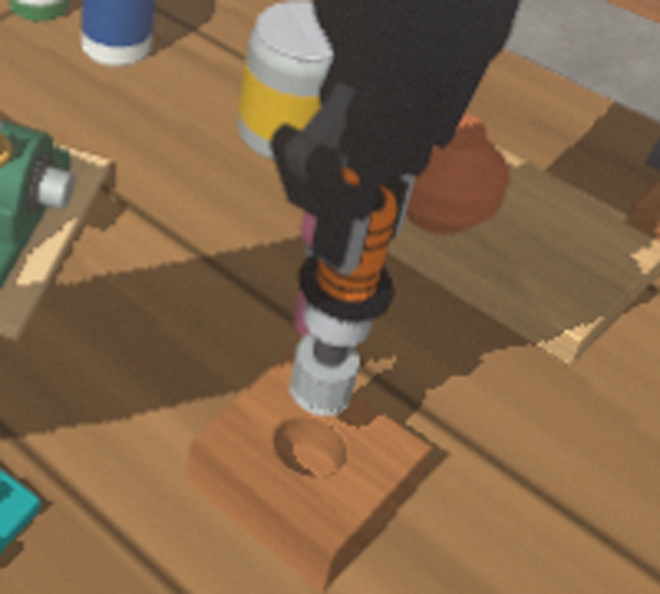

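The gun is held upright and clear of the stand, with its mouth at about (323,408) in the crop. Next I'll move to a standoff in line with the nipple axis.

```bash
cat >> h.py <<'E'
try:
    nip=np.load('nip.npy'); N0=nip[:3]; y_,t_=nip[3],np.radians(25)
    A=np.array([-np.cos(y_)*np.sin(t_),-np.sin(y_)*np.sin(t_),np.cos(t_)])
except Exception: pass
L=.1095
def tcp(z,off=0): return N0+A*(z+L)+off   # TCP for mouth at nipple height z
E
cat > g.py <<'E'
from h import *
best=None
for d in range(30,180,15):
    R=rot(-A,np.radians(d)); q=[solver.inverse_kinematics(tcp(z),R) for z in(.08,.04,.0)]
    if all(x is not None for x in q):
        lo=np.array([-2.88,-.31,-1.54,.2,-1.41,.19,-2.57]);hi=np.array([2.88,2.03,1.56,2.42,4.55,2.02,2.57])
        m=min(np.min(np.minimum(np.array(x)-lo,hi-np.array(x))) for x in q)
        print(d,round(m,3),np.round(q[1],2))
        if best is None or m>best[0]+.005: best=(m,d)
d=best[1]; R=rot(-A,np.radians(d)); np.save('R.npy',R); print(d)
robot.movel([.53,-.22,.285],v=.15)
robot.reach(tcp(.085),R); robot.movel(tcp(.05),R,v=.08)
robot.wait(.3)
print(robot.current_t(),np.array(robot.current_tcp_pos())-tcp(.05),robot.current_wrist_force(),robot.current_grip_force())
cs={n:optics.camera(n) for n in('top','side','wrist')}
mouth=np.array(robot.current_tcp_pos())-A*L
for n in cs:
    save(cs[n],'p_'+n+'.png')
    print(n,'pred mouth',proj(cs[n],mouth),'nip',proj(cs[n],N0),'tip',proj(cs[n],N0+.035*A),[(round(r['p'],2),r['centre']) for q in('gun_mouth','nipple') for r in nets.spot_point(q,n)[:3]])
S=[]
for n in cs:
    u,v=proj(cs[n],N0+.045*A).astype(int); u=np.clip(u,40,471);v=np.clip(v,45,338)
    S.append(cv2.resize(cs[n]['frame'][v-45:v+45,u-40:u+40],(266,300),interpolation=cv2.INTER_CUBIC)); print(n,u-40,v-45)
cv2.imwrite('pics/p.png',np.hstack(S)[:,:,::-1])
E
python3 g.py
```

```text
30 0.112 [ 1.56  0.09 -1.33  2.24 -0.34  0.56 -0.54]
45 0.026 [ 1.64  0.13 -1.44  2.24 -0.25  0.55 -0.33]
60 0.05 [ 1.67  0.17 -1.49  2.24 -0.17  0.54 -0.13]
75 0.171 [ 1.56  0.09 -1.33  2.24 -0.34  0.56  0.29]
90 0.172 [ 1.56  0.09 -1.33  2.24 -0.34  0.56  0.54]
105 0.151 [ 1.56  0.09 -1.33  2.24 -0.34  0.56  0.78]
120 0.123 [ 1.56  0.09 -1.33  2.24 -0.34  0.56  1.02]
135 0.097 [ 1.56  0.09 -1.33  2.24 -0.34  0.56  1.26]
150 0.077 [ 1.56  0.09 -1.33  2.24 -0.34  0.56  1.5 ]
165 0.012 [ 1.69  0.21 -1.53  2.24 -0.09  0.54  1.53]
75
12.4917 [ 8.88331055e-05 -3.50096974e-04  1.64630361e-04] [ 0.21382668 -0.65047698 -4.22360707] 98.53714942932129
top pred mouth [269.05172868 213.94478362] nip [263.66359119 204.7936919 ] tip [267.30073565 211.0679107 ] [(0.92, [271.7, 214.8]), (0.91, [340.8, 163.8]), (0.55, [207.3, 314.3]), (0.39, [264.8, 205.4]), (0.37, [363.7, 205.5])]
side pred mouth [252.58239429 202.11479101] nip [257.07399031 212.8126803 ] tip [253.94903055 205.42094161] [(0.88, [357.3, 266.3]), (0.68, [254.4, 202.7]), (0.39, [241.7, 151.0]), (0.57, [135.3, 239.8]), (0.56, [259.2, 213.7]), (0.47, [207.1, 317.2])]
wrist pred mouth [254.871474   191.37088518] nip [254.87214222 178.89518093] tip [254.85732516 187.03703737] [(0.87, [253.0, 193.6]), (0.54, [317.2, 270.4]), (0.61, [256.3, 178.2]), (0.6, [338.2, 92.0])]
top 228 167
side 213 158
wrist 214 144
```

View pics/p.png

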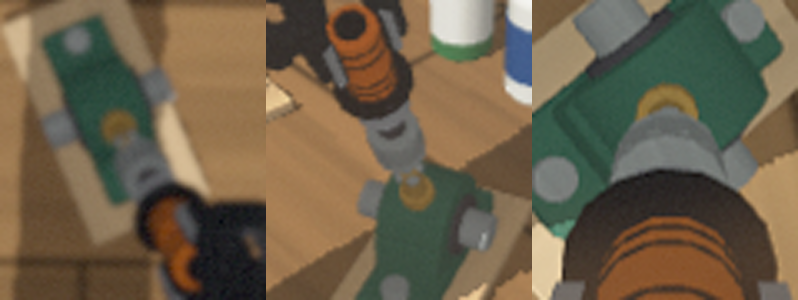

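At the standoff the coupler lines up with the nipple in all three views: wrist column about 255 for both, with the same offset for both in the side view. I'll now insert gently with lateral force compliance.

```bash
cat > i.py <<'E'
from h import *
import sys
R=np.load('R.npy'); f0=np.array([.2138,-.6505,-4.2236]); P=np.eye(3)-np.outer(A,A)
try: off=np.load('off.npy')
except Exception: off=np.zeros(3)
def go(zs,fmax,k=.00025,v=.02):
    global off
    for z in zs:
        robot.movel(tcp(z,off),R,v=v); robot.wait(.05)
        f=np.array(robot.current_wrist_force())-f0; fa=f@A; fl=P@f; p=np.array(robot.current_tcp_pos())
        za=(p-N0)@A-L
        print(f"z {z*1e3:.1f} act {za*1e3:.2f} Fa {fa:.1f} Flat {R[:,0]@fl:.1f} {R[:,1]@fl:.1f} off {R[:,0]@off*1e3:.2f} {R[:,1]@off*1e3:.2f} M {np.round(R.T@np.array(robot.current_torque()),2)} t {robot.current_t():.1f}")
        if fa>fmax: print('stop');break
        st=k*fl; n=np.linalg.norm(st); off=off+st*min(1,.0008/(n+1e-9)); np.save('off.npy',off)
E
python3 - <<'E'
from i import *
go(np.r_[.04,.034,.030,.027,.025,.023,.021,.0195],9)
E
```

```text
z 40.0 act 40.03 Fa 1.0 Flat 1.1 -0.6 off 0.00 0.00 M [ 0.77 -0.55 -0.03] t 13.6
z 34.0 act 33.99 Fa 0.1 Flat 1.3 0.4 off 0.27 -0.15 M [ 0.75 -0.52 -0.03] t 14.1
z 30.0 act 29.97 Fa 0.1 Flat 0.4 -0.4 off 0.59 -0.05 M [ 0.72 -0.51 -0.03] t 14.5
z 27.0 act 26.94 Fa 0.8 Flat 0.9 0.1 off 0.69 -0.16 M [ 0.71 -0.48  0.01] t 14.9
z 25.0 act 24.95 Fa 0.9 Flat 0.7 0.2 off 0.90 -0.13 M [ 0.72 -0.51  0.  ] t 15.2
z 23.0 act 22.94 Fa 0.7 Flat 0.8 -0.7 off 1.08 -0.08 M [ 0.77 -0.59  0.03] t 15.5
z 21.0 act 20.98 Fa 0.3 Flat -0.7 -1.2 off 1.27 -0.27 M [ 0.73 -1.04  0.03] t 15.8
z 19.5 act 19.53 Fa 2.5 Flat -1.4 -0.9 off 1.10 -0.56 M [ 0.78 -1.17 -0.03] t 16.1
```

```bash
python3 - <<'E'
import i
from i import *
i.f0=i.f0+R[:,0]*.85-R[:,1]*.15+A*.5
go(np.r_[.0195,.0195,.018,.017,.016,.015,.014,.013,.012,.011],28,k=.0002)
E
```

```text
z 19.5 act 19.58 Fa 2.9 Flat -2.3 0.2 off 0.75 -0.78 M [ 0.63 -1.1  -0.01] t 16.4
z 19.5 act 19.55 Fa 4.0 Flat -0.6 0.9 off 0.30 -0.75 M [ 0.55 -0.92 -0.  ] t 16.7
z 18.0 act 17.89 Fa 2.4 Flat -1.9 1.0 off 0.19 -0.56 M [ 0.57 -0.92  0.  ] t 17.0
z 17.0 act 16.88 Fa -0.7 Flat -0.5 0.8 off -0.19 -0.36 M [ 0.46 -0.81 -0.02] t 17.3
z 16.0 act 15.89 Fa 0.3 Flat -0.7 -1.1 off -0.29 -0.21 M [ 0.59 -0.68  0.05] t 17.6
z 15.0 act 14.88 Fa -1.8 Flat -0.3 0.1 off -0.44 -0.43 M [ 0.5  -0.66  0.01] t 17.9
z 14.0 act 13.87 Fa -4.7 Flat -0.8 0.9 off -0.49 -0.41 M [ 0.44 -0.66 -0.01] t 18.2
z 13.0 act 12.82 Fa -6.6 Flat -1.0 -0.3 off -0.65 -0.22 M [ 0.6  -0.56  0.01] t 18.5
z 12.0 act 11.75 Fa -12.4 Flat 0.3 1.8 off -0.84 -0.27 M [ 0.35 -0.54  0.03] t 18.8
z 11.0 act 10.91 Fa -3.0 Flat 0.3 -1.4 off -0.79 0.09 M [ 1.03 -0.43 -0.02] t 19.1
```

```bash
python3 - <<'E'
import i
from i import *
i.f0=i.f0+R[:,0]*.85-R[:,1]*.15+A*.5
go(np.r_[.010,.009,.008,.007,.006,.005,.004,.003,.002,.0015],18,k=.0001)
E
```

```text
z 10.0 act 10.10 Fa 2.5 Flat 0.2 -0.6 off -0.73 -0.18 M [ 1.21 -0.39 -0.02] t 19.4
z 9.0 act 9.10 Fa 5.5 Flat 0.3 -1.4 off -0.71 -0.25 M [ 1.09 -0.49  0.  ] t 19.7
z 8.0 act 8.09 Fa 6.0 Flat 0.1 -2.0 off -0.68 -0.39 M [ 0.94 -0.46  0.02] t 20.0
z 7.0 act 7.11 Fa 9.1 Flat 0.0 -0.7 off -0.67 -0.59 M [ 0.65 -0.54  0.05] t 20.3
z 6.0 act 6.10 Fa 8.2 Flat -0.5 0.6 off -0.67 -0.67 M [ 0.44 -0.53  0.05] t 20.6
z 5.0 act 5.08 Fa 9.2 Flat 0.1 1.0 off -0.72 -0.60 M [ 0.42 -0.56 -0.03] t 20.9
z 4.0 act 4.08 Fa 10.5 Flat -1.2 -0.4 off -0.71 -0.51 M [ 0.54 -0.53  0.04] t 21.2
z 3.0 act 3.11 Fa 11.5 Flat 0.3 -0.2 off -0.83 -0.54 M [ 0.47 -0.45  0.03] t 21.5
z 2.0 act 2.28 Fa 17.3 Flat -0.1 -0.9 off -0.81 -0.57 M [ 0.81 -0.35 -0.  ] t 21.8
z 1.5 act 2.12 Fa 31.8 Flat 0.9 -2.2 off -0.82 -0.65 M [ 1.49 -0.22  0.01] t 22.1
stop
```

```bash
python3 - <<'E'
import i
from i import *
i.f0=i.f0+R[:,0]*.85-R[:,1]*.15+A*.5
go([.0018],99,k=0); robot.wait(.7); go([.0018],99,k=0)
print(robot.current_grip_force(),robot.current_opening())
save(optics.camera('side'),'end.png'); 
im=cv2.imread('pics/end.png')[130:280,170:340]; cv2.imwrite('pics/end_c.png',cv2.resize(im,None,fx=3.5,fy=3.5))
E
```

```text
z 1.8 act 2.24 Fa 23.0 Flat 1.2 -0.9 off -0.82 -0.65 M [ 1.02 -0.32  0.01] t 22.4
z 1.8 act 2.23 Fa 22.2 Flat 0.4 -0.5 off -0.82 -0.65 M [ 0.99 -0.36  0.02] t 23.4
102.4553632736206 0.025539349340532272
```

View pics/end_c.png

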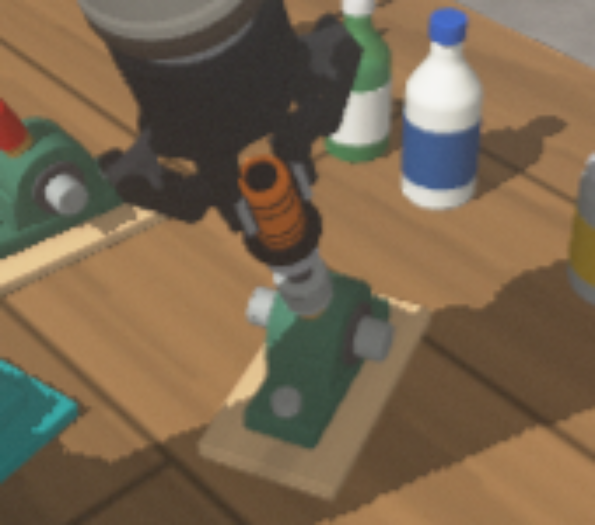

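The coupler sits fully over the nipple, at about (305,295) in the crop, in line with the tilted axis. It is held at a steady 22 N, above the spring's 13 N. Handing in.

```bash
python3 -c "
from bench import robot
print(robot.close_job())"
```

```text
the job is handed in; nothing more can be done
None
```

The orange grease gun is snapped onto the bare brass nipple of the green bearing and held fully home at about 22 N, still gripped; the job was handed in at about 23.5 s of the 51 s allowed.

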